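Register a printed panel in the corner guide

ROBOT

A 6-joint arm with a two-finger parallel gripper is mounted at the origin on a cart in front of the work surface, level with it; the furniture and walls round the work are solid. World frame = base frame: x ahead of the robot, y to its left, z up, the work surface at z = 0. Lengths are in m, angles in rad, forces in N, time in s.
With the tool pointing down it reaches from about 0.425 to 0.95 m from the base axis. Payload 3.5 kg.
Tool frame: the origin (TCP) lies midway between the tips of the shut fingers; the grasp point (between the pads) lies 19 mm behind it; z points along the fingers, y is the line along which they close (so a half turn about z gives the same grasp; the last joint's range is limited). The gripper opens to 85 mm and grips with 20 to 120 N. Pads are 22 mm wide; open, the fingers measure 114 mm over their backs; the gripper's body (76 mm by 85 mm) begins 54 mm behind the grasp point. The pads swing forward as they close: fully open they stand 13 mm farther back than shut.
Start: joints at [-1.479, 0.286, 1.577, -0, 1.279, -0.15], TCP at [0.162, -0.655, 0.231] pointing down, gripper open.
Joint ranges: [-2.77, 2.77], [-0.9, 2.22], [0.21, 2.48], [-1.53, 4.67], [0.24, 2.81], [-2.84, 2.84]. Speed limits (rad/s): [2.79, 2.79, 3.14, 3.14, 3.14, 3.14].

INTERFACE

Orientations are given as a unit quaternion [x, y, z, w].
In Python, from plant import ctrl gives the robot as it stands. The module is installed in compiled form; this text tells all that it offers.
- The arm moves only by the shell command python3 -m inch 'ROWS' [FORCE]. ROWS is JSON, a list of rows, each a list of 5 numbers: the closure, from 0 (fully open) to 1 (shut), then the shift along the tool's x, y, z in m, then the turn about the tool's z in degrees. A call has 1 to 5 rows; each row is the pose to reach, as a shift and turn from the pose commanded when the call began, along the tool's axes at that moment; what a row does not reach only later rows make up. A row lasts 1/12 s, in which the tool goes at most 41.7 mm and 7.16 degrees, less where a joint would pass 70% of its speed; a pose out of reach is approached as far as the arm can. A call with a gripper value outside its range is refused whole. The fingers move at their own pace and stop on an object; FORCE is the grip in N (left out, the last holds). Time passes only in rows, so rows that repeat a pose let the fingers close. It gives the time, the measured TCP pose, the force, the opening and the grip force at its end, in the units of the state.
- ctrl.get_state(): the state, without advancing time (a new reading comes with each control period).
- ctrl.read_camera(name): name is "side" or "top" or "wrist"; returns a dict with "pixels" (400x640x3 uint8, red, green, blue), "depth" (400x640 float32, m along the optical axis (not along the pixel's ray), 0 where there is no reading), "fx", "fy", "cx", "cy" (pixels), "xyz" and "rotation" of the camera in the world; the wrist camera has in their place "mount" (4x4, takes a point from camera to tool coordinates, whose origin is the TCP and whose axes are the flange's). Camera axes: x right, y down, z forward; pixel columns grow to the right and rows downward; lengths in m; the calibration is good to about 2 mm. A picture is of the moment at which its call begins: read the wrist's pose just before it.
- ctrl.sign_off(): hands the job in; it is judged then, once.
Trained networks look in a picture, given as the dict that the camera call returned (one of the last four; its "shot" number tells which), for a name from the list of things; names that differ only in an ending like _2 or _b are one class to them, and where a whole thing is asked for, a point or a joint stands for the part that bears it (a point fixed in the world has none). Each returns a list of dicts, best first, with "score" (0 to 1); they miss things now and then, are a little off and sometimes report something else, mostly with a low value. They report only what shows in the picture. A call takes as long as a camera call.
- ctrl.spot_in(query, picture): "at" ([column, row] in pixels, amid what is visible of it).
- ctrl.tip_of(query, picture): "at" ([column, row] in pixels: a listed point, or the origin of a listed thing).
The state is a dict: "time": time; "qpos": joint angles; "dq": joint speeds; "joint_efforts": joint torques, N m; "eef_pos": TCP position; "tcp_rot": TCP orientation; "contact_force": force on the tool from outside, world axes, zero at the start; "wrist_torque": the same for the moment, N m; "opening": opening from 0.0 (shut) to 1.0 (fully open); "finger_force": force on a finger pad.
Only numpy, scipy, OpenCV 4.12 (cv2) and the standard library are available. Lean on these libraries where they do the work, as an engineer would, in place of code of your own. Each camera call takes 0.05 s, during which the arm holds its last target. There are 200 camera calls.

TASK

Push the blue-and-yellow printed wood panel along the bench into the inner corner of the wooden L-shaped registration guide, so that it lies flat and square with one long edge flush against the long batten at the back and one short edge flush against the short batten on the left. Only push it with the fingers: do not lift or tip it, and leave the jars, tape, brush, marker and stir stick where they are.

Things in the scene. Friction and masses are not known exactly. Their poses are not given: they have to be found in the camera images.
- panel: loose flat panel: blue field, yellow disc and white stripe on a white top, pale wood edges; 120 mm along its x, 160 along its y, 18 thick, 0.25 to 0.5 kg. Origin: centre of its underside; z up. Starts clear of both battens, turned up to 0.35 rad from the guide. In place its centre is 60 mm from the long batten's inner face, 80 mm from the short one's, axes parallel to the guide's
- guide: L of two brown wooden battens with rule marks, fixed to the bench, 22 mm wide, 16 mm high (18 at the screws). Origin: inner corner, at bench level; x points away from the robot (within 0.25 rad), y left. Long batten: inner face x = 0, from the corner to y = -240 mm; short batten: inner face y = 0, from the corner to x = -150 mm. The panel belongs at x < 0, y < 0, directly on the bench
- yellow_jar_mid (a point): yellow ink jar with black lid, 55 mm across, 55 high, standing behind the long batten, a loose bystander; origin at its centre, half-way up
- pink_brush: paint brush with pink bristles, 178 mm long, 31 wide, 12 high, lying left of the short batten, a loose bystander; origin at the centre of its underside
- orange_jar: orange ink jar with black lid, 51 mm across, 46 high, right of the work, a loose bystander; origin at the centre of its underside
- masking_roll: roll of cream masking tape, 104 mm across, 25 high, lying flat on the right, a loose bystander; origin at the centre of its underside
- marker: white marker pen, 135 mm long, 16 thick, lying on the right near the front edge, a loose bystander; origin at the centre of its underside
- stick: wooden stir stick with black end, 150 mm long, 18 wide, 6 high, lying on the left, a loose bystander; origin at the centre of its underside

How it is judged:
At the end, for the whole second after the job is handed in: The panel lies flat on the bench at rest in the guide's corner, its centre within 3 mm of the seated place along both battens (gaps under 3 mm) and square to the guide within 0.03 rad (x of panel in the frame of guide between -0.063 and -0.057 m and y of panel in the frame of guide between -0.083 and -0.077 m and angle between the x axis of panel and the x axis of guide, either way round below 0.03 rad and angle between panel's own z axis and vertical below 0.03 rad and height (world z) of panel below 0.004 m and linear speed of panel below 0.01 m/s); the robot touches nothing.
It fails at once if the panel is lifted (8 mm) or tipped (0.12 rad) (height (world z) of panel above 0.008 m or angle between panel's own z axis and vertical above 0.12 rad).
It fails at once if a jar, the tape, the brush, the marker or the stir stick is moved by more than 15 mm (distance of any of yellow_jar_mid, pink_brush, orange_jar, masking_roll, marker, stick from where it was at the start of the episode above 0.015 m).
It also fails if it takes over 45 s, if anything falls off the work surface, if the arm or the gripper's body presses on something with over 40 N, if the wrist force passes 120 N, or if a joint passes its speed limit or range.

## Working session

There is one attempt and no reset: what is moved stays moved. The work goes in short steps, Python scripts to look and compute and a shell command to move; the robot and the scene stay as the last step left them, time stands still between calls to the robot, and variables do not carry over. Pictures are saved under pics/ and viewed, at most 10 in all, crops included, and the job is handed in when it is done.

```bash
mkdir -p pics; cat > h.py <<'E'
import numpy as np, cv2
from plant import ctrl
def world(p,u,v,z=None):
    R=np.array(p["rotation"]);R=R.reshape(3,3);t=np.array(p["xyz"])
    r=R@np.array([(u-p["cx"])/p["fx"],(v-p["cy"])/p["fy"],1.0])
    if z is None: return t+r*p["depth"][int(round(v)),int(round(u))]
    return t+r*(z-t[2])/r[2]
def pix(p,X):
    c=np.array(p["rotation"]).reshape(3,3).T@(np.array(X)-p["xyz"])
    return [p["fx"]*c[0]/c[2]+p["cx"],p["fy"]*c[1]/c[2]+p["cy"]]
def save(p,n): cv2.imwrite("pics/"+n,p["pixels"][:,:,::-1])
E
python3 - <<'E'
from h import *
s=ctrl.get_state();print(s["eef_pos"],s["tcp_rot"],s["time"])
p=ctrl.read_camera("top");save(p,"top0.png");print(p["fx"],p["cx"],p["cy"],p["xyz"],p["rotation"])
for n in["panel","guide","yellow_jar_mid","pink_brush","orange_jar","masking_roll","marker","stick"]:
    for f in (ctrl.spot_in,ctrl.tip_of):
        r=f(n,p)[:1]
        for d in r: print(n,f.__name__,d["at"],round(d["score"],2),world(p,*d["at"],z=0).round(3))
E
```

```text
[ 0.16157278 -0.65469583  0.22991085] [ 9.92701952e-01  1.20587733e-01  3.22694541e-05 -1.19665201e-03] 0.0
492.62850032011517 320.7777887196148 202.29560069750175 [ 0.28003616 -0.07524208  1.5557571 ] [ 0.71477463 -0.69164773  0.07150679 -0.07488274]Traceback (most recent call last):
  File "<stdin>", line 7, in <module>
  File "h.py", line 4, in world
    R=np.array(p["rotation"]);R=R.reshape(3,3);t=np.array(p["xyz"])
                                ~~~~~~~~~^^^^^
ValueError: cannot reshape array of size 4 into shape (3,3)
```

View pics/top0.png

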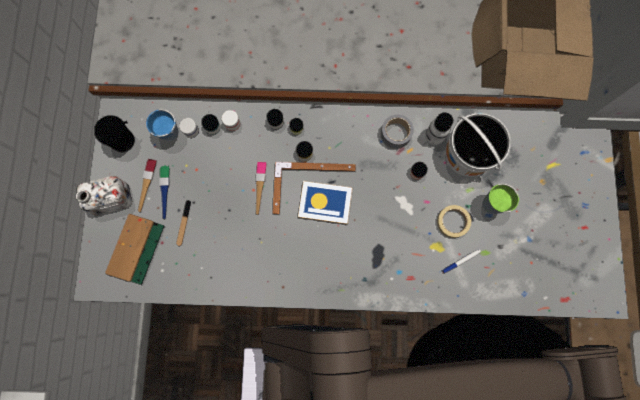

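The top view shows the panel at about (325,202), the guide's corner at about (282,168) and the pink brush just left of the guide at x≈260. The yellow jar is behind the long batten at (304,150). The rotation comes as a quaternion, so I'll fix the helper.

```bash
sed -i 's/^from plant/from scipy.spatial.transform import Rotation as Ro\nfrom plant/; s/R=np.array(p\["rotation"\]);R=R.reshape(3,3)/R=Ro.from_quat(p["rotation"]).as_matrix()/; s/np.array(p\["rotation"\]).reshape(3,3).T/Ro.from_quat(p["rotation"]).as_matrix().T/' h.py
python3 - <<'E'
from h import *
p=ctrl.read_camera("top")
for n in["panel","guide","yellow_jar_mid","pink_brush"]:
    for f in (ctrl.spot_in,ctrl.tip_of):
        for d in f(n,p)[:1]: print(n,f.__name__,d["at"],round(d["score"],2),world(p,*d["at"],z=0).round(3))
q=ctrl.read_camera("side");save(q,"side0.png");print(q["xyz"])
for n in["panel","guide"]:
    for f in (ctrl.spot_in,ctrl.tip_of):
        for d in f(n,q)[:1]: print("side",n,f.__name__,d["at"],round(d["score"],2),world(q,*d["at"],z=0).round(3))
c=p["pixels"][130:240,240:370];cv2.imwrite("pics/crop0.png",cv2.resize(c[:,:,::-1],None,fx=6,fy=5.4,interpolation=cv2.INTER_CUBIC)[:590,:780])
# panel rect
a=p["pixels"].astype(int);m=((a.min(2)>190)|((a[:,:,2]-a[:,:,0])>40)|((a[:,:,0]-a[:,:,2])>120)).astype(np.uint8)
m[:, :292]=0;m[:,360:]=0;m[:178]=0;m[230:]=0
pts=np.argwhere(m)[:,::-1].astype(np.float32);W=np.array([world(p,u,v,.018)[:2] for u,v in pts],np.float32)
print("panel rect",cv2.minAreaRect(W))
hsv=cv2.cvtColor(p["pixels"],cv2.COLOR_RGB2HSV)
print(hsv[167,330],hsv[200,277],hsv[202,385])
M=np.array(p["mount"]) if "mount" in p else None
w=ctrl.read_camera("wrist");print(np.round(w["mount"],3),w["fx"])
E
```

```text
panel call [322.8, 201.4] 0.59 [ 0.61  -0.069  0.   ]
panel call [324.6, 202.8] 0.59 [ 0.606 -0.075  0.   ]
guide call [293.4, 168.7] 0.59 [ 0.717  0.031 -0.   ]
guide call [282.4, 172.3] 0.76 [0.703 0.066 0.   ]
yellow_jar_mid call [303.9, 146.9] 0.75 [ 0.792 -0.     0.   ]
yellow_jar_mid call [304.6, 149.4] 0.84 [ 0.784 -0.003  0.   ]
pink_brush call [258.0, 177.6] 0.85 [0.683 0.145 0.   ]
pink_brush call [259.9, 187.6] 0.71 [0.65  0.137 0.   ]
[ 0.28280508 -1.1147361   0.81386501]
side panel call [321.3, 216.8] 0.89 [ 0.612 -0.07   0.   ]
side guide call [337.8, 195.9] 0.77 [0.72  0.044 0.   ]
side guide call [336.0, 188.4] 0.56 [0.733 0.1   0.   ]
panel rect ((0.6060732007026672, -0.07503031194210052), (0.15719778835773468, 0.11636907607316971), 83.94221496582031)
[ 11 144 150] [ 12 144 167] [ 30   5 143]
[[-0.    -0.953 -0.304  0.077]
 [ 1.    -0.     0.    -0.   ]
 [-0.    -0.304  0.953 -0.143]
 [ 0.     0.     0.     1.   ]] 279.2670309941768
```

View pics/crop0.png

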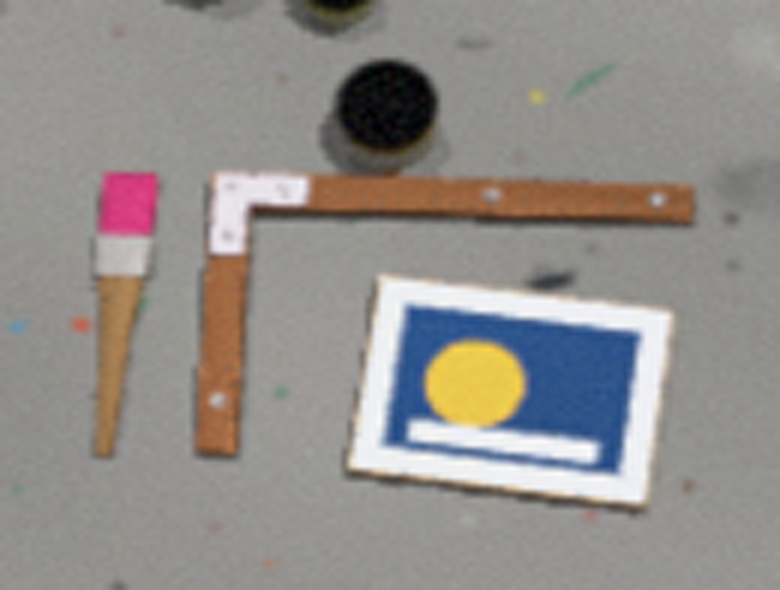

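View pics/side0.png

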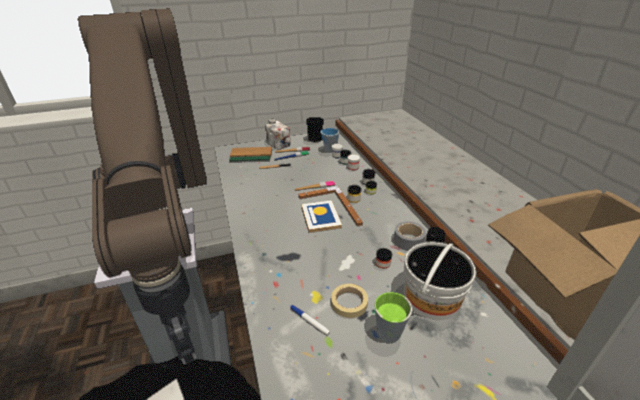

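The crop shows the inner corner of the guide at full-image pixel (281.7,168.5). The long batten's inner edge runs to (355,171) and the short one's to (280,214). The panel is turned about 0.1 rad clockwise. The side view shows a clear workspace around it.

```bash
cat >> h.py <<'E'
def fit(p,show=True):
    hsv=cv2.cvtColor(p["pixels"],cv2.COLOR_RGB2HSV)
    br=(hsv[:,:,0]>=7)&(hsv[:,:,0]<=17)&(hsv[:,:,1]>110)&(hsv[:,:,2]>100)
    def line(r0,r1,c0,c1):
        P=np.argwhere(br[r0:r1,c0:c1])+[r0,c0]
        W=np.array([world(p,c,r,.016)[:2] for r,c in P],np.float32)
        l=cv2.fitLine(W,cv2.DIST_HUBER,0,.01,.01).ravel();return l[:2],l[2:]
    dl,pl=line(160,176,296,354);ds,ps=line(176,212,270,284)
    yaw=np.arctan2(dl[0]*-np.sign(dl[1]),abs(dl[1]));yaw2=np.arctan2(ds[1]*np.sign(ds[0]),abs(ds[0]))
    g=(yaw*2+yaw2)/3;ex=np.array([np.cos(g),np.sin(g)]);ey=np.array([-ex[1],ex[0]])
    o=ex*(pl@ex-.011)+ey*(ps@ey-.011)
    return g,yaw,yaw2,o
E
python3 - <<'E'
from h import *
p=ctrl.read_camera("top");g,a,b,o=fit(p);print(g,a,b,o)
ex=np.array([np.cos(g),np.sin(g)]);ey=np.array([-ex[1],ex[0]])
d=np.array([.606,-.075])-o;print("panel in guide",d@ex,d@ey,"target world",o-.06*ex-.08*ey)
# point at behind panel centre, in tool axes
s=ctrl.get_state();R=Ro.from_quat(s["tcp_rot"]).as_matrix()
t=np.array([.505,-.075,.08]);print(R.T@(t-s["eef_pos"]),R.round(3))
E
```

```text
0.00034876584 -0.00048060814 0.0020075138 [0.7128439  0.06916681]
panel in guide -0.10689416904839733 -0.14412953722670813 target world [ 0.6528718  -0.01085411]
[ 0.4723127  -0.48125691  0.15133363] [[ 0.971  0.239  0.   ]
 [ 0.239 -0.971 -0.   ]
 [ 0.     0.    -1.   ]]
```

```bash
python3 -m inch '[[0,0.028,-0.0285,0,0],[0,0.056,-0.057,0,0],[0,0.084,-0.0855,0,0],[0,0.112,-0.114,0,0],[0,0.14,-0.1425,0,0]]'
python3 -m inch '[[0,0.028,-0.0285,0,0],[0,0.056,-0.057,0,0],[0,0.084,-0.0855,0,0],[0,0.112,-0.114,0,0],[0,0.14,-0.1425,0,0]]'
python3 -m inch '[[0,0.028,-0.0285,0,0],[0,0.056,-0.057,0,0],[0,0.084,-0.0855,0,0],[0,0.112,-0.114,0,0],[0,0.14,-0.1425,0,0]]'
python3 -m inch '[[0,0.026,-0.027,0.03,5],[0,0.052,-0.054,0.06,10],[0,0.052,-0.054,0.09,13.85],[0,0.052,-0.054,0.1,13.85],[0,0.052,-0.054,0.1,13.85]]'
python3 - <<'E'
from h import *
p=ctrl.read_camera("wrist");save(p,"w1.png");s=ctrl.get_state();print(s["eef_pos"],Ro.from_quat(s["tcp_rot"]).as_matrix().round(3),s["time"],s["contact_force"])
E
```

```text
time: 1.32
eef_pos: [0.264, -0.4819, 0.2313]
tcp_rot: [0.993, 0.12, 0.0, 0.0]
contact_force: [0.3, -0.2, 0.3]
opening: 0.996
finger_force: 0.0
time: 1.73
eef_pos: [0.3659, -0.3099, 0.2317]
tcp_rot: [0.993, 0.12, 0.0, 0.0]
contact_force: [0.7, -0.7, 0.3]
opening: 0.999
finger_force: 0.0
time: 2.15
eef_pos: [0.4678, -0.1379, 0.2318]
tcp_rot: [0.993, 0.121, 0.001, 0.0]
contact_force: [0.4, -0.9, -0.6]
opening: 1.006
finger_force: 0.0
time: 2.57
eef_pos: [0.502, -0.0735, 0.1276]
tcp_rot: [1.0, 0.002, -0.004, -0.001]
contact_force: [0.2, -0.7, 0.4]
opening: 0.998
finger_force: 0.0
[ 0.50359627 -0.07477116  0.13029262] [[ 1.     0.002 -0.003]
 [ 0.002 -1.     0.001]
 [-0.003 -0.001 -1.   ]] 2.6167 [-0.32829277  0.20425862  1.14781012]
```

View pics/w1.png

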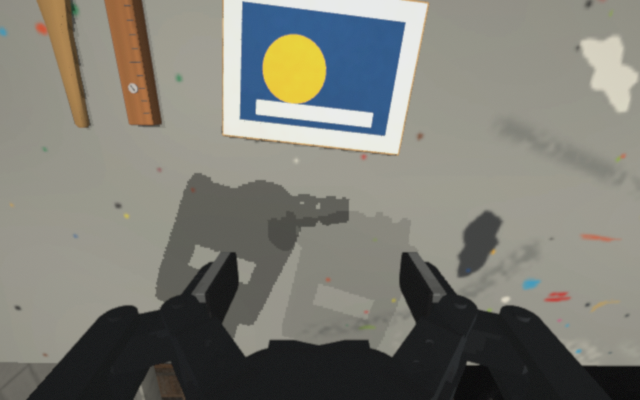

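The wrist view shows the open fingers centred behind the panel's near edge, which runs from (222,135) to (398,155). I'll go down and push towards the long batten.

```bash
python3 -m inch '[[0,0,0,0.04,0],[0,0,0,0.08,0],[0,0,0,0.115,0],[0,0,0,0.134,0],[0,0,0,0.134,0]]'
python3 -m inch '[[0,0.012,0,0,0],[0,0.024,0,0,0],[0,0.036,0,0,0],[0,0.044,0,0,0],[0,0.052,0,0,0]]'
python3 - <<'E'
from h import *
p=ctrl.read_camera("wrist");save(p,"w2.png");s=ctrl.get_state();print(s["eef_pos"],s["contact_force"])
E
```

```text
time: 3.03
eef_pos: [0.5026, -0.0757, -0.0047]
tcp_rot: [1.0, -0.001, -0.003, -0.001]
contact_force: [-1.2, 0.5, 0.6]
opening: 0.998
finger_force: 0.0
time: 3.45
eef_pos: [0.5574, -0.0765, 0.0007]
tcp_rot: [1.0, 0.0, -0.001, 0.001]
contact_force: [-13.5, -0.7, 15.1]
opening: 0.999
finger_force: 9.9
[ 0.55898043 -0.07661317  0.00107777] [-4.40071192 -0.23454319  4.48876756]
```

View pics/w2.png

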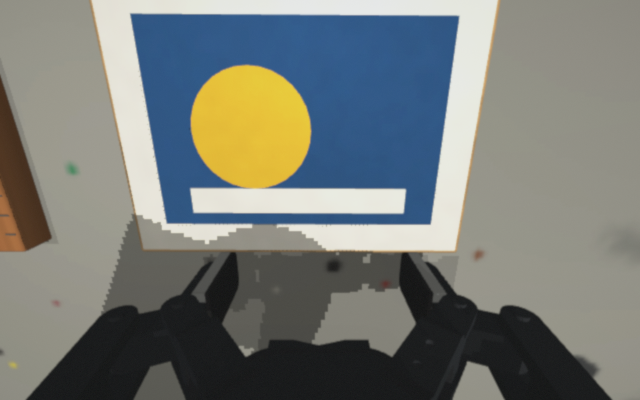

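The edge is now square to the fingers, but a 15 N upward force shows the tips contacting high on the panel edge. I'll back off, lower and push again, more slowly.

```bash
python3 -m inch '[[0,-0.012,0,0,0],[0,-0.015,0,0.003,0],[0,-0.015,0,0.006,0],[0,-0.015,0,0.006,0]]'
python3 -m inch '[[0,0.008,0,0,0],[0,0.014,0,0,0],[0,0.018,0,0,0],[0,0.022,0,0,0]]'
```

```text
time: 3.83
eef_pos: [0.5419, -0.0752, -0.0083]
tcp_rot: [1.0, -0.0, 0.001, 0.0]
contact_force: [0.8, 0.0, 0.1]
opening: 0.997
finger_force: 0.0
time: 4.17
eef_pos: [0.563, -0.0747, -0.0087]
tcp_rot: [1.0, 0.001, -0.002, -0.0]
contact_force: [-6.0, -0.1, 5.9]
opening: 1.001
finger_force: 3.2
```

```bash
python3 -m inch '[[0,0.003,0,0.001,0],[0,0.006,0,0.001,0],[0,0.009,0,0.001,0],[0,0.012,0,0.001,0]]'
python3 -m inch '[[0,0.002,0,0,0],[0,0.004,0,0,0],[0,0.006,0,0,0]]'
```

```text
time: 4.5
eef_pos: [0.5746, -0.0745, -0.01]
tcp_rot: [1.0, 0.0, -0.002, -0.0]
contact_force: [-5.0, 0.2, 3.9]
opening: 1.002
finger_force: 2.7
time: 4.75
eef_pos: [0.5814, -0.0746, -0.01]
tcp_rot: [1.0, 0.0, -0.001, -0.0]
contact_force: [-3.3, -0.8, 1.2]
opening: 1.001
finger_force: 1.8
```

```bash
python3 -m inch '[[0,0.001,0,0,0],[0,0.002,0,0,0]]'
python3 -m inch '[[0,0.001,0,0,0],[0,0.002,0,0,0]]'
python3 -m inch '[[0,0.001,0,0,0],[0,0.002,0,0,0]]'
python3 - <<'E'
from h import *
p=ctrl.read_camera("side");c=p["pixels"][170:260,270:400];cv2.imwrite("pics/s3.png",cv2.resize(c[:,:,::-1],None,fx=6,fy=6,interpolation=cv2.INTER_CUBIC))
E
```

```text
time: 4.92
eef_pos: [0.5836, -0.0747, -0.01]
tcp_rot: [1.0, 0.0, -0.0, -0.0]
contact_force: [-3.6, -0.3, 0.4]
opening: 1.0
finger_force: 1.6
time: 5.08
eef_pos: [0.5857, -0.0748, -0.0099]
tcp_rot: [1.0, 0.0, 0.0, -0.0]
contact_force: [-2.5, 0.5, -0.9]
opening: 1.002
finger_force: 1.1
time: 5.25
eef_pos: [0.5857, -0.0747, -0.01]
tcp_rot: [1.0, 0.0, -0.003, -0.0]
contact_force: [-11.8, 0.1, 6.0]
opening: 1.0
finger_force: 5.5
```

View pics/s3.png

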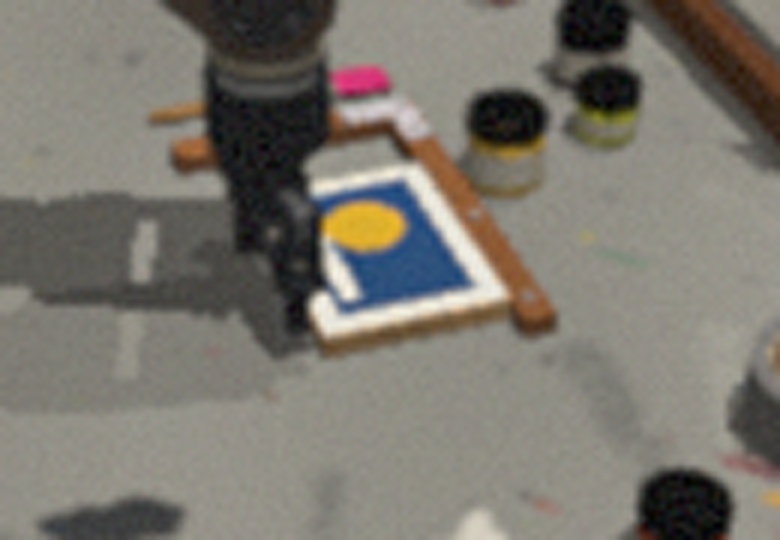

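The side crop shows the panel's long edge lying along the long batten, with only the left gap remaining. I'll back off and move round to the right-hand short edge.

```bash
python3 -m inch '[[0,-0.018,0,0,0],[0,-0.018,0,-0.035,0],[0,-0.018,0,-0.07,0],[0.3,-0.018,0.04,-0.08,0],[0.3,-0.018,0.08,-0.08,0]]'
python3 -m inch '[[0.3,0.03,0.03,0,-7],[0.3,0.06,0.045,0,-14],[0.3,0.085,0.045,0,-21],[0.3,0.085,0.045,0,-28],[0.3,0.085,0.045,0,-35]]'
python3 -m inch '[[0.3,0,0,0,-7],[0.3,0,0,0,-14],[0.3,0,0,0,-21],[0.3,0,0,0,-28],[0.3,0,0,0,-35]]'
python3 -m inch '[[0.3,0,0,0,-7],[0.3,0,0,0,-14],[0.3,0,0,0,-20],[0.3,0,0,0,-20]]'
python3 - <<'E'
from h import *
p=ctrl.read_camera("wrist");save(p,"w4.png");s=ctrl.get_state();print(s["eef_pos"],Ro.from_quat(s["tcp_rot"]).as_matrix().round(3),s["contact_force"],s["opening"])
E
```

```text
time: 5.72
eef_pos: [0.5743, -0.1558, 0.0762]
tcp_rot: [1.0, 0.002, 0.006, 0.003]
contact_force: [1.3, -0.7, 0.3]
opening: 0.75
finger_force: 0.0
time: 6.13
eef_pos: [0.6574, -0.2011, 0.0711]
tcp_rot: [0.953, 0.303, 0.002, 0.002]
contact_force: [-0.4, -0.5, 0.1]
opening: 0.7
finger_force: 0.0
time: 6.55
eef_pos: [0.6561, -0.2003, 0.0711]
tcp_rot: [0.817, 0.576, 0.001, 0.002]
contact_force: [0.1, 0.1, -0.2]
opening: 0.698
finger_force: 0.0
time: 6.88
eef_pos: [0.656, -0.2003, 0.0711]
tcp_rot: [0.707, 0.708, 0.001, 0.002]
contact_force: [-0.6, 0.0, 0.1]
opening: 0.7
finger_force: 0.0
[ 0.65576574 -0.20021629  0.07099133] [[ 0.002  1.     0.003]
 [ 1.    -0.002 -0.001]
 [-0.001  0.003 -1.   ]] [0.2130371  0.38190678 0.82069574] 0.7015562283914113
```

View pics/w4.png

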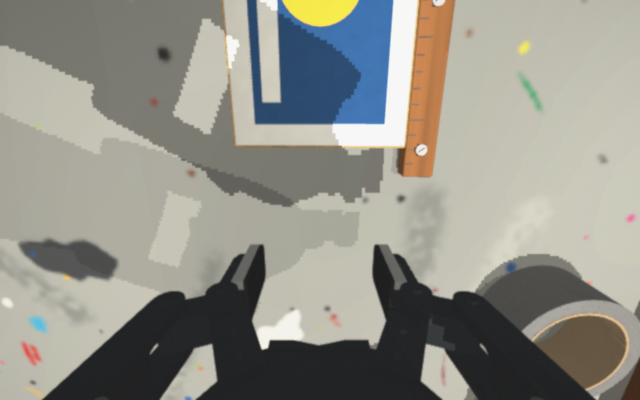

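The view shows the panel flush along the long batten, with both fingers facing its short edge from (235,145) to (405,145). I'll go down and push left.

```bash
python3 -m inch '[[0.3,0,0,0.035,0],[0.3,0,0,0.065,0],[0.3,0,0,0.077,0],[0.3,0,0,0.077,0]]'
python3 -m inch '[[0.3,0.008,0,0,0],[0.3,0.016,0,0,0],[0.3,0.023,0,0,0],[0.3,0.029,0,0,0],[0.3,0.034,0,0,0]]'
python3 -m inch '[[0.3,0.004,0,0,0],[0.3,0.008,0,0,0],[0.3,0.012,0,0,0],[0.3,0.016,0,0,0]]'
```

```text
time: 7.27
eef_pos: [0.6559, -0.2004, -0.0049]
tcp_rot: [0.708, 0.706, 0.0, 0.001]
contact_force: [0.3, -0.3, 0.9]
opening: 0.702
finger_force: 0.1
time: 7.68
eef_pos: [0.6561, -0.1663, -0.0049]
tcp_rot: [0.707, 0.707, 0.0, 0.002]
contact_force: [-0.3, -5.0, 6.0]
opening: 0.702
finger_force: 2.8
time: 8.02
eef_pos: [0.6561, -0.1513, -0.0048]
tcp_rot: [0.707, 0.707, -0.0, 0.003]
contact_force: [0.0, -6.5, 5.7]
opening: 0.702
finger_force: 3.9
```

```bash
python3 -m inch '[[0.3,0.004,0,0,0],[0.3,0.008,0,0,0],[0.3,0.012,0,0,0],[0.3,0.016,0,0,0],[0.3,0.02,0,0,0]]'
python3 -m inch '[[0.3,0.004,0,0,0],[0.3,0.008,0,0,0],[0.3,0.012,0,0,0],[0.3,0.016,0,0,0],[0.3,0.019,0,0,0]]'
python3 -m inch '[[0.3,0.002,0,0,0],[0.3,0.004,0,0,0]]'
python3 -m inch '[[0.3,0.001,0,0,0],[0.3,0.002,0,0,0]]'
```

```text
time: 8.43
eef_pos: [0.6561, -0.1314, -0.0049]
tcp_rot: [0.707, 0.707, -0.0, 0.003]
contact_force: [0.6, -6.2, 6.0]
opening: 0.699
finger_force: 3.9
time: 8.85
eef_pos: [0.6561, -0.1122, -0.0049]
tcp_rot: [0.707, 0.707, -0.0, 0.003]
contact_force: [0.0, -7.0, 5.8]
opening: 0.698
finger_force: 4.0
time: 9.02
eef_pos: [0.6561, -0.1083, -0.0049]
tcp_rot: [0.707, 0.707, -0.0, 0.003]
contact_force: [0.6, -6.3, 5.4]
opening: 0.703
finger_force: 4.0
time: 9.18
eef_pos: [0.6561, -0.1064, -0.0049]
tcp_rot: [0.707, 0.707, -0.0, 0.003]
contact_force: [-0.4, -7.1, 6.0]
opening: 0.703
finger_force: 4.0
```

```bash
python3 -m inch '[[0.3,0.0015,0,0,0],[0.3,0.003,0,0,0]]'
python3 -m inch '[[0.3,0.001,0,0,0],[0.3,0.002,0,0,0]]'
python3 -m inch '[[0.3,0.001,0,0,0],[0.3,0.002,0,0,0]]'
```

```text
time: 9.35
eef_pos: [0.6561, -0.1035, -0.0048]
tcp_rot: [0.707, 0.707, -0.0, 0.003]
contact_force: [0.6, -7.1, 4.8]
opening: 0.701
finger_force: 4.0
time: 9.52
eef_pos: [0.6561, -0.1014, -0.0049]
tcp_rot: [0.707, 0.707, -0.0, 0.003]
contact_force: [-1.2, -6.4, 5.2]
opening: 0.701
finger_force: 4.0
time: 9.68
eef_pos: [0.6561, -0.0995, -0.0049]
tcp_rot: [0.707, 0.707, -0.0, 0.003]
contact_force: [0.1, -6.5, 5.6]
opening: 0.704
finger_force: 4.0
```

```bash
python3 -m inch '[[0.3,0.001,0,0,0],[0.3,0.002,0,0,0]]'
python3 -m inch '[[0.3,0.001,0,0,0],[0.3,0.002,0,0,0]]'
```

```text
time: 9.85
eef_pos: [0.6561, -0.0987, -0.0048]
tcp_rot: [0.707, 0.708, -0.001, 0.004]
contact_force: [-0.8, -13.1, 4.2]
opening: 0.698
finger_force: 7.1
time: 10.02
eef_pos: [0.6561, -0.0986, -0.0048]
tcp_rot: [0.707, 0.708, -0.002, 0.005]
contact_force: [-0.3, -17.9, 3.6]
opening: 0.701
finger_force: 9.3
```

Contact with the short batten. I'll back off, rise and look.

```bash
python3 -m inch '[[0.3,-0.01,0,0,0],[0.3,-0.03,0,0,0],[0.3,-0.03,0,-0.04,0],[0.3,-0.03,0,-0.08,0],[0.3,-0.06,0,-0.12,0]]'
python3 -m inch '[[0.3,-0.03,0,-0.03,0],[0.3,-0.06,0,-0.05,0],[0.3,-0.06,0,-0.05,0]]'
python3 - <<'E'
from h import *
p=ctrl.read_camera("wrist");print(p["pixels"].shape);cv2.imwrite("pics/w5.png",cv2.resize(p["pixels"][0:200,170:490][:,:,::-1],None,fx=2.5,fy=2.5,interpolation=cv2.INTER_CUBIC))
t=ctrl.read_camera("top");cv2.imwrite("pics/t5.png",cv2.resize(t["pixels"][130:240,240:370][:,:,::-1],None,fx=6,fy=5.4,interpolation=cv2.INTER_CUBIC))
E
```

```text
time: 10.43
eef_pos: [0.654, -0.1442, 0.1069]
tcp_rot: [0.706, 0.708, 0.001, -0.002]
contact_force: [1.3, -0.4, 1.5]
opening: 0.699
finger_force: 0.0
time: 10.68
eef_pos: [0.6574, -0.2138, 0.1635]
tcp_rot: [0.709, 0.706, 0.002, 0.006]
contact_force: [1.0, -0.1, 0.5]
opening: 0.701
finger_force: 0.0
(400, 640, 3)
```

View pics/w5.png

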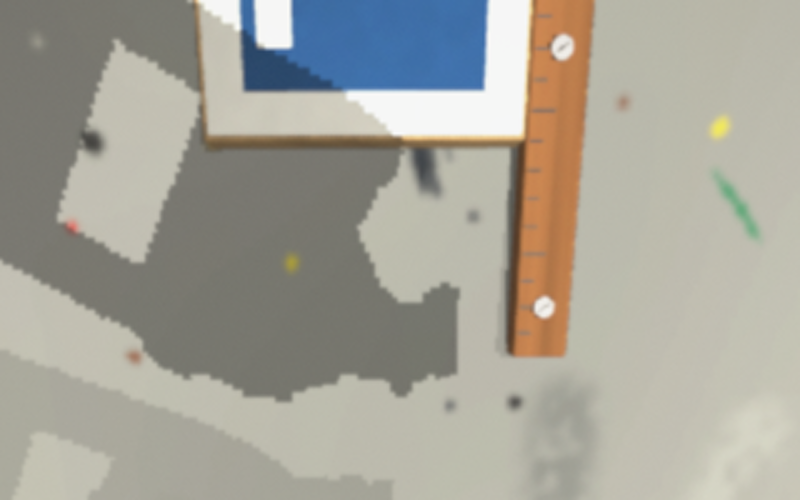

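View pics/t5.png

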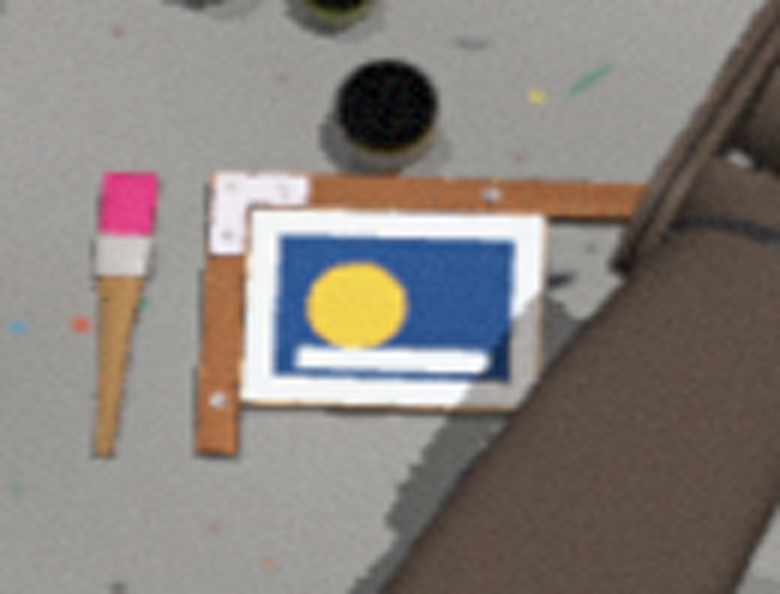

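Both views show no visible gap: the panel's back edge meets the long batten and its left edge meets the short one. I'll take one closer look from above the corner before handing in.

```bash
python3 -m inch '[[0.3,0.03,0,-0.02,0],[0.3,0.06,0,-0.03,0],[0.3,0.09,0,-0.03,0],[0.3,0.12,0,-0.03,0],[0.3,0.12,0,-0.03,0]]'
python3 - <<'E'
from h import *
ctrl.read_camera("wrist");p=ctrl.read_camera("wrist");cv2.imwrite("pics/w6.png",cv2.resize(p["pixels"][0:300,140:540][:,:,::-1],None,fx=2,fy=2,interpolation=cv2.INTER_CUBIC))
E
```

```text
time: 11.2
eef_pos: [0.6528, -0.0811, 0.1836]
tcp_rot: [0.705, 0.709, -0.0, -0.004]
contact_force: [0.9, 0.0, 0.1]
opening: 0.699
finger_force: 0.0
```

View pics/w6.png

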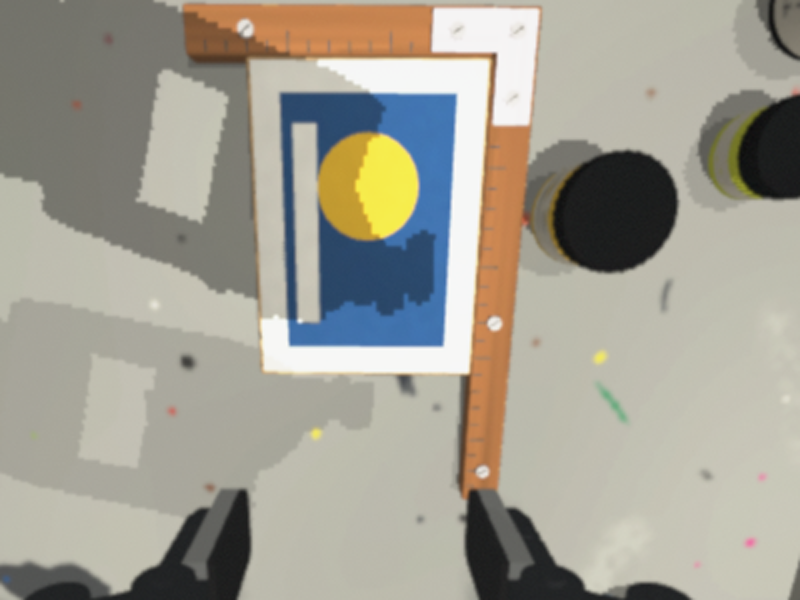

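The close view shows the panel flush along both battens, meeting the corner at (492,57). Bystanders are untouched and the gripper is clear, so I'm handing in.

```bash
python3 -c "from plant import ctrl;print(ctrl.sign_off())"
```

```text
the job is handed in; nothing more can be done
None
```

I pushed the panel flat and square into the guide's corner, with no visible gap at either batten in the last camera view, and handed the job in at about 11 s with the gripper clear; no verdict came back.

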